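# Level the counter shelf with a spirit level

## Task

Level the little wooden counter shelf: lay the yellow spirit level flat and lengthwise on its board, behind the red knob, and let go of it; then turn the red knob of the front levelling foot until the bubble sits between the two black lines. Then press down on the top of the spirit level with the fingers so that it is held firmly flat on the board, and finish while still pressing, with the bubble still between the lines. Leave the other things on the worktop alone.

Things in the scene. Friction and masses are not known exactly. Their poses are not given: they have to be found in the camera images.
- level_center (a point): centre of the loose spirit level: yellow block 120 long x 26 wide x 34 mm high, about 205 g, black end edges; point 17 mm above its flat underside; x along its length, z up. A green vial lies sunk in the middle 64 mm of its top; the outer 28 mm at either end are solid, flat, free to press on. Starts on the worktop before the shelf, roughly across (along y). Hold it by its long sides
- bubble (a joint): offset (m) of the bubble (pale, about 16 mm long) from the middle of the vial, positive towards the level's own +x end; 0 = centred, stops at +-0.022. Two black rings round the vial, centres 10.5 mm either side of the middle, are the lines. The bubble runs to the higher end, about 0.4 mm per mrad of slope, and settles in about 1.5 s
- board_spot (a point): point on the top face of the board where the spirit level goes, in the middle of the part behind the knob, about 66 mm above the worktop. x along the board away from the knob towards the rear pivot, z out of the board. The board reaches 68 mm from here in +x, 142 mm in -x, 60 mm to either side; the pivot lies 58 mm in +x. At the start the knob end is 0.019 to 0.049 rad too low
- board: wooden board of the low counter shelf, 210 x 120 x 14 mm; origin on its rear pivot (a lying hinge, 18 mm below its top face), x along the board away from the knob, z out of the board. The shelf stands fixed; only board and foot move. Turning the knob clockwise (seen from above) raises the board's knob end by 0.035 rad per rad, so the bubble runs about 14 mm per rad towards the knob; 0.55 to 1.4 rad clockwise are needed
- foot_grip (a point): grip point of the red knob of the levelling foot, on its upright axis, 104 mm above the worktop, 117 mm from board_spot towards -x of the board. Grip bar 42 long x 14 wide x 26 mm high (86 to 112 mm above the worktop) on a black disc 42 mm across (78 to 86 mm up); x along the bar, z up. It takes about 0.1 N m, turns without rising or sinking, and stays where it is left
- cup_green: bystander: green mug upside down, 87x118x64 mm, origin at the centre of its underside
- glass_cup: bystander: small clear glass cup 72x72x62 mm, origin at the centre of its underside
- sachet: bystander: flat green drink sachet 30x75x9 mm, lying, origin at the centre of its underside
- opener: bystander: bottle opener with a white handle, 174x41x20 mm, lying, origin at the centre of its underside

How it is judged:
On the way, in this order (a step that is already met when the one before it is completed fails the run):
1. the spirit level lies flat and lengthwise on the board, released, the bubble still out of centre (z of level_center in the frame of board_spot between 0.013 and 0.021 m and x of level_center in the frame of board_spot between -0.03 and 0.03 m and y of level_center in the frame of board_spot between -0.045 and 0.045 m and angle between the x axis of level_center and the x axis of board_spot, either way round below 0.3 rad and angle between the z axis of level_center and the z axis of board_spot, either way round below 0.03 rad and contact force between the fingers and level below 0.1 N), for 0.2 s.
2. with the level lying on the board and not touched, the bubble stands between the lines (z of level_center in the frame of board_spot between 0.013 and 0.021 m and x of level_center in the frame of board_spot between -0.03 and 0.03 m and y of level_center in the frame of board_spot between -0.045 and 0.045 m and angle between the x axis of level_center and the x axis of board_spot, either way round below 0.3 rad and angle between the z axis of level_center and the z axis of board_spot, either way round below 0.03 rad and contact force between the arm and level below 0.1 N and value of joint bubble between -0.004 and 0.004 m and angle between board_spot's own z axis and vertical below 0.013 rad), for 0.3 s.
At the end, for the whole second after the job is handed in: the level lies flat on the board (centre within 30 mm along, 45 mm across of board_spot, 0.3 rad of lengthwise), bubble within 4 mm of the middle, board within 0.013 rad of level, and the fingers press on the level (over 2.5 N) so that it bears on the board with over 5 N (own weight 2 N) (z of level_center in the frame of board_spot between 0.013 and 0.021 m and x of level_center in the frame of board_spot between -0.03 and 0.03 m and y of level_center in the frame of board_spot between -0.045 and 0.045 m and angle between the x axis of level_center and the x axis of board_spot, either way round below 0.3 rad and angle between the z axis of level_center and the z axis of board_spot, either way round below 0.03 rad and value of joint bubble between -0.004 and 0.004 m and angle between board_spot's own z axis and vertical below 0.013 rad and contact force between the fingers and level above 2.5 N and contact force between level and board above 5 N); the arm keeps its last pose, push and grip.
It fails at once if a bystander is moved more than 30 mm (distance of any of cup_green, glass_cup, opener, sachet from where it was at the start of the episode above 0.03 m).
It also fails if it takes over 54 s, if anything falls off the work surface, if the arm or the gripper's body presses on something with over 40 N, if the wrist force passes 120 N, or if a joint passes its speed limit or range.

## Robot

A 6-joint arm with a two-finger parallel gripper is mounted at the origin on a cart in front of the work surface, level with it; the furniture and walls round the work are solid. World frame = base frame: x ahead of the robot, y to its left, z up, the work surface at z = 0. Lengths are in m, angles in rad, forces in N, time in s.
With the tool pointing down it reaches from about 0.325 to 0.775 m from the base axis. Payload 5.5 kg.
Tool frame: the origin (TCP) lies at the very end of the fingers, on their centre line; the grasp point (between the pads) lies ctrl.hold_point_z behind it (ctrl.hold_point_z is the distance from the TCP to the grasp point, in m); z points along the fingers, y is the line along which they close (so a half turn about z gives the same grasp; the last joint's range is limited). The gripper opens to 88 mm and grips with 3 to 60 N. Pads are 20 mm wide; open, the fingers measure 115 mm over their backs; the gripper's body (75 mm by 178 mm) begins 61 mm behind the grasp point.
Start: joints at [-1.405, 0.091, 1.231, -0, 1.82, -0.057], TCP at [0.133, -0.585, 0.223] pointing down, gripper open.
Joint ranges: [-2.87, 2.87], [-0.86, 2.18], [0.17, 2.46], [-1.51, 4.65], [0.06, 2.69], [-2.65, 2.65]. Speed limits (rad/s): [2.57, 2.57, 3.01, 3.14, 3.14, 3.14].

## Interface

Orientations are given as a unit quaternion [x, y, z, w].
In Python, from cell import status, optics, order, ctrl gives the robot as it stands. The module is installed in compiled form; this text tells all that it offers.
- The arm moves only by the shell command python3 -m pendant 'ROWS' [OPENING] [FORCE]. ROWS is a JSON object of lists of equal length, an entry for each row: "translation": the shift along the tool's x, y, z each as a share of 10 cm, from -1 to 1, a list of three; "yaw": the turn about the tool's z as a share of 180 degrees, from -1 to 1. In form: {"translation": [[tx, ty, tz], ...], "yaw": [yaw, ...]}. A call has 1 to 20 rows; each row is the pose to reach, as a shift and turn from the pose commanded when the call began, along the tool's axes at that moment, turning the shorter way round; what a row does not reach only later rows make up. A row lasts 1/10 s, in which the tool goes at most 50 mm and 8.59 degrees, less where a joint would pass 70% of its speed; a pose out of reach is approached as far as the arm can. A call with a number of a shift or a turn outside -1 to 1 is refused whole. A call with a gripper value outside its range is refused whole. OPENING is the opening, from 0 (shut) to 1 (fully open), set as the call begins (- or left out, the last holds). The fingers move at their own pace and stop on an object; FORCE is the grip in N (left out, the last holds). Time passes only in rows, so rows that repeat a pose let the fingers close. It gives the time, the measured TCP pose, the force, the opening and the grip force at its end, in the units of the state.
- status.read_state(): the state, without advancing time (a new reading comes with each control period).
- optics.capture(name): name is "side" or "top" or "wrist"; returns the picture (400x640x3 uint8, red, green, blue); there is no depth.
- optics.get_calibration(name): a dict with "K" (3x3 intrinsics, pixels), "origin" and "rotation" of the camera in the world; the wrist camera has in their place "T_tool_cam" (4x4, takes a point from camera to tool coordinates, whose origin is the TCP and whose axes are the flange's). Camera axes: x right, y up, looking along -z (the intrinsics and any distortion apply to the point x, -y, -z); pixel columns grow to the right and rows downward; lengths in m; the calibration is good to about 2 mm. The wrist camera is an equidistant fisheye: a pixel r from the principal point sees the ray r / f radians off the axis. A picture is of the moment at which its call begins: read the wrist's pose just before it. get_calibration takes no time and is no camera call.
- order.sign_off(): hands the job in; it is judged then, once.
The state is a dict: "time_s": time; "q": joint angles; "joint_velocities": joint speeds; "tau": joint torques, N m; "ee_pos": TCP position; "ee_rot": TCP orientation; "force": force on the tool from outside, world axes, zero at the start; "moment": the same for the moment, N m; "width": opening from 0.0 (shut) to 1.0 (fully open); "grasp_force": force on a finger pad.
Only numpy, scipy, OpenCV 4.12 (cv2) and the standard library are available. Lean on these libraries where they do the work, as an engineer would, in place of code of your own. Each camera call takes 0.05 s, during which the arm holds its last target. There are 200 camera calls.

## Working session

There is one attempt and no reset: what is moved stays moved. The work goes in short steps, Python scripts to look and compute and a shell command to move; the robot and the scene stay as the last step left them, time stands still between calls to the robot, and variables do not carry over. Pictures are saved under pics/ and viewed, at most 11 in all, crops included, and the job is handed in when it is done.

```bash
mkdir -p pics; cat > h.py <<'E'
import numpy as np, cv2
from cell import status, optics, order, ctrl
from scipy.spatial.transform import Rotation as R
def cap(n,f=None):
    im=optics.capture(n)
    if f: cv2.imwrite('pics/'+f,im[:,:,::-1])
    return im
def ray(n,u,v,st=None):
    c=optics.get_calibration(n);K=np.array(c['K'])
    a=(u-K[0,2])/K[0,0];b=(v-K[1,2])/K[1,1]
    if n=='wrist':
        st=st or status.read_state()
        r=np.hypot(a,b);s=np.sin(r)/max(r,1e-9)
        d=np.array([a*s,-b*s,-np.cos(r)])
        T=np.array(c['T_tool_cam']);Rt=R.from_quat(st['ee_rot']).as_matrix()
        return Rt@T[:3,3]+np.array(st['ee_pos']),Rt@T[:3,:3]@d
    return np.array(c['origin']),np.array(c['rotation'])@np.array([a,-b,-1.])
def onz(n,u,v,z,st=None):
    o,d=ray(n,u,v,st);return o+d*(z-o[2])/d[2]
E
python3 - <<'E'
from h import *
a=cap('side');b=cap('top')
s=status.read_state();print(s,ctrl.hold_point_z)
for n in('side','top','wrist'):
    print(n,optics.get_calibration(n))
cv2.imwrite('pics/a.png',a[:,:,::-1]);cv2.imwrite('pics/b.png',b[:,:,::-1])
E
```

```text
{'time_s': 0.1, 'q': array([-1.40471439e+00,  9.17812478e-02,  1.23177424e+00, -7.56350484e-06,
        1.81981992e+00, -5.66975812e-02]), 'joint_velocities': array([ 5.08253465e-05, -1.88975141e-03, -1.35576944e-03, -8.65133294e-04,
        2.97484116e-04, -1.61321451e-03]), 'tau': array([ 2.91742770e-03, -4.47859132e+01, -4.07567632e+01,  7.01311044e-02,
        2.84523651e-02, -1.09000559e-04]), 'ee_pos': array([ 0.13251599, -0.58489868,  0.2216164 ]), 'ee_rot': array([ 9.93802281e-01,  1.11158586e-01, -5.23874224e-05, -8.89842455e-04]), 'force': array([ 0.01132333,  0.53537774, -1.14182305]), 'moment': array([0.03474262, 0.05587713, 0.02307249]), 'grasp_force': 0.0, 'width': 1.0002468282729593} 0.0187
side {'K': array([[503.06389922,   0.        , 310.54092051],
       [  0.        , 503.06389922, 196.17750237],
       [  0.        ,   0.        ,   1.        ]]), 'origin': array([-0.22350884, -1.3236722 ,  1.10652798]), 'rotation': array([ 0.42313501, -0.13141869, -0.25737337,  0.85874609])}
top {'K': array([[502.54450388,   0.        , 318.02534271],
       [  0.        , 502.54450388, 207.24564916],
       [  0.        ,   0.        ,   1.        ]]), 'origin': array([ 0.37643699, -0.21332955,  1.48232518]), 'rotation': array([-0.03295134,  0.04331466,  0.7079249 , -0.70418775])}
wrist {'K': array([[309.70691629,   0.        , 320.20395503],
       [  0.        , 309.70691629, 202.52359118],
       [  0.        ,   0.        ,   1.        ]]), 'T_tool_cam': array([[ 5.95418651e-04,  9.67819130e-01,  2.51646134e-01,
         6.72899185e-02],
       [ 9.99999427e-01, -3.52266387e-04, -1.01129374e-03,
         7.86843118e-04],
       [-8.90102955e-04,  2.51646592e-01, -9.67818785e-01,
        -1.63008356e-01],
       [ 0.00000000e+00,  0.00000000e+00,  0.00000000e+00,
         1.00000000e+00]])}
```

View pics/b.png

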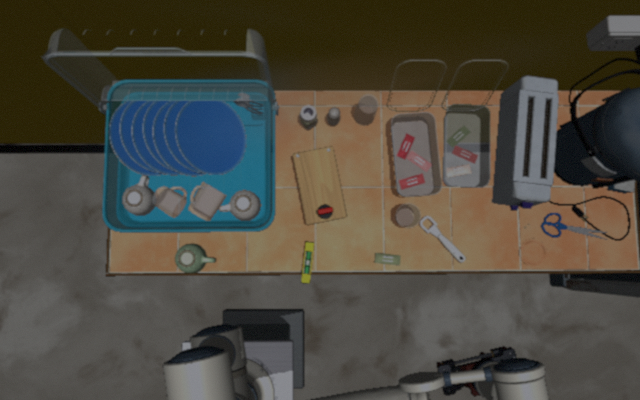

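View pics/a.png

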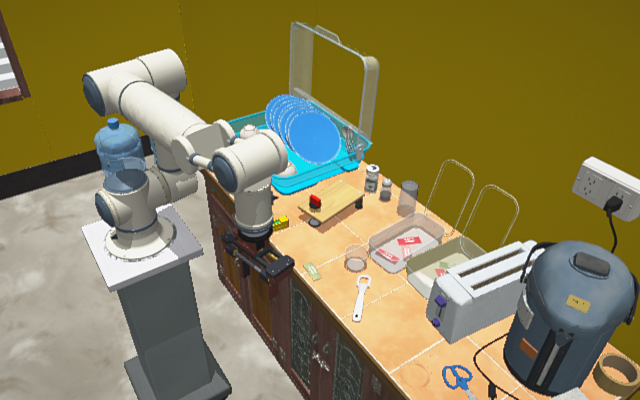

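The top view shows the level at about (307,262), the red knob at (325,212), and the board running from (343,220) and (302,224) back to (332,147) and (292,153). The opener, sachet and glass are to the right, and the mug is at (190,258).

```bash
sed -i "s/np.array(c\['rotation'\])@/R.from_quat(c['rotation']).as_matrix()@/" h.py
python3 - <<'E'
from h import *
im=cv2.imread('pics/b.png');h=cv2.cvtColor(im,cv2.COLOR_BGR2HSV)
def rect(m,z,name):
    cs,_=cv2.findContours(m,cv2.RETR_EXTERNAL,cv2.CHAIN_APPROX_NONE)
    c=max(cs,key=cv2.contourArea)[:,0]
    P=np.array([onz('top',u,v,z)[:2] for u,v in c])*1000
    print(name,cv2.minAreaRect(P.astype(np.float32)), c.mean(0))
m=cv2.inRange(h,(22,150,80),(40,255,255));m[:235]=0;m=cv2.morphologyEx(m,cv2.MORPH_CLOSE,np.ones((7,7)))
rect(m,.034,'level')
m=cv2.inRange(h,(0,180,60),(8,255,255))|cv2.inRange(h,(172,180,60),(180,255,255));m[:195]=0;m[225:]=0;m[:,:310]=0;m[:,345:]=0
rect(m,.112,'knob')
P=np.array([onz('top',u,v,.066)[:2] for u,v in [(343,220),(302,224),(292,153),(332,147)]]);print(P)
for n,u,v in [('sachet',387,259),('opener',442,240),('glass',404,216),('mug',190,258)]: print(n,onz('top',u,v,.03))
E
```

```text
level ((331.70556640625, -200.90060424804688), (25.713464736938477, 25.460479736328125), 89.63408660888672) [305.93939394 277.03030303]
knob ((516.1091918945312, -251.82298278808594), (13.505533218383789, 37.15965270996094), 11.103370666503906) [324.53125 210.4375 ]
[[ 0.4932075  -0.30503432]
 [ 0.48244411 -0.18904371]
 [ 0.68656277 -0.16092651]
 [ 0.70377424 -0.27580381]]
sachet [ 0.38286547 -0.43293153  0.03      ]
opener [ 0.43665745 -0.59373752  0.03      ]
glass [ 0.50697977 -0.48508222  0.03      ]
mug [0.38910447 0.13262272 0.03      ]
```

```bash
python3 -m pendant '{"translation":[[1,-1,0],[1,-1,0],[1,-1,0],[1,-1,0]],"yaw":[0,0,0,0]}' 
python3 -m pendant '{"translation":[[1,-1,0],[1,-1,0],[1,-1,0],[1,-1,0]],"yaw":[0,0,0,0]}' 
python3 -m pendant '{"translation":[[1,-1,0],[1,-1,0],[1,-1,0],[1,-1,0],[1,-1,0],[1,-1,0],[1,-1,0]],"yaw":[0,0,0,0,0,0,0]}' 
python3 - <<'E'
from h import *
s=status.read_state();print(s['time_s'],s['ee_pos'],s['ee_rot'])
cap('wrist','c.png')
E
```

```text
time_s: 0.5
ee_pos: [0.2103, -0.4624, 0.2231]
ee_rot: [0.994, 0.113, 0.001, -0.0]
force: [-0.7, -0.7, 0.2]
width: 1.002
grasp_force: 0.0
time_s: 0.9
ee_pos: [0.2853, -0.3433, 0.223]
ee_rot: [0.994, 0.114, 0.001, -0.0]
force: [-1.0, -0.1, 0.2]
width: 0.998
grasp_force: 0.0
time_s: 1.6
ee_pos: [0.3582, -0.2277, 0.2224]
ee_rot: [0.994, 0.11, -0.0, -0.0]
force: [-0.3, -0.0, -0.4]
width: 1.0
grasp_force: 0.0
1.6 [ 0.358199   -0.22770854  0.22240764] [ 9.93942437e-01  1.09901462e-01 -3.15771548e-04 -4.62894785e-06]
```

View pics/c.png

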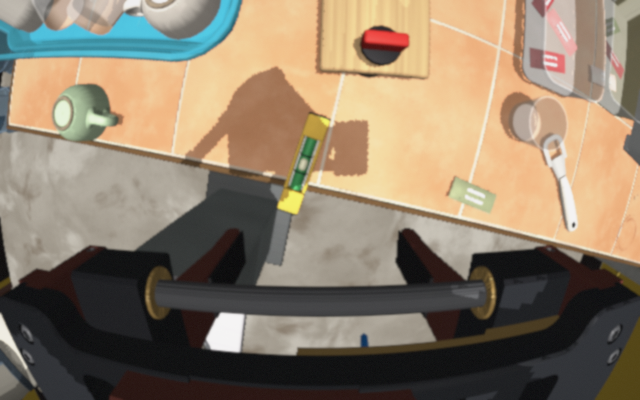

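The wrist view shows the level from about (318,120) to (290,208), overhanging the edge and lying roughly along the board. The knob bar is at (385,41).

```bash
cat >> h.py <<'E'
def level(n,im,z,st=None,roi=None):
    h=cv2.cvtColor(im,cv2.COLOR_RGB2HSV)
    m=cv2.inRange(h,(24,120,60),(75,255,255))
    if roi: k=np.zeros_like(m);k[roi[1]:roi[3],roi[0]:roi[2]]=255;m&=k
    m=cv2.morphologyEx(m,cv2.MORPH_CLOSE,np.ones((13,13)))
    cs,_=cv2.findContours(m,cv2.RETR_EXTERNAL,cv2.CHAIN_APPROX_NONE)
    c=max(cs,key=cv2.contourArea)[:,0]
    P=np.array([onz(n,u,v,z,st)[:2] for u,v in c])*1000
    b=cv2.boxPoints(cv2.minAreaRect(P.astype(np.float32)))
    e=sorted([(np.linalg.norm(b[i]-b[(i+1)%4]),i) for i in (0,1)])
    i=e[1][1];d=b[(i+1)%4]-b[i];d=d if d[0]>0 else -d
    return b.mean(0),e[1][0],e[0][0],np.arctan2(d[1],d[0]),c.mean(0)
def tool(st,p):  # world delta target p -> pendant units
    return R.from_quat(st['ee_rot']).inv().apply(np.array(p)-st['ee_pos'])*10
E
python3 - <<'E'
from h import *
s=status.read_state()
im=cv2.imread('pics/c.png')[:,:,::-1].copy()
print(level('wrist',im,.034,s,(270,105,340,220)))
for u,v in [(318,115),(288,213),(303,163)]: print(onz('wrist',u,v,.034,s))
print('knob',onz('wrist',385,41,.112,s), onz('wrist',363,40,.112,s),onz('wrist',408,41,.112,s))
T=R.from_quat(s['ee_rot']).as_matrix();print(T)
E
```

```text
(array([ 340.85278, -201.4557 ], dtype=float32), np.float32(52.047207), np.float32(24.865463), np.float32(-0.18720241), array([294.23423423, 192.79279279]))
[ 0.43316961 -0.20936985  0.034     ]
[ 0.31394918 -0.19946672  0.034     ]
[ 0.3760723  -0.20458434  0.034     ]
knob [ 0.51176919 -0.25311785  0.112     ] [ 0.50716103 -0.23383488  0.112     ] [ 0.51827608 -0.2735807   0.112     ]
[[ 9.75842585e-01  2.18474198e-01 -5.23173884e-04]
 [ 2.18474249e-01 -9.75842713e-01  4.15069732e-05]
 [-5.01467220e-04 -1.54804293e-04 -9.99999862e-01]]
```

```bash
python3 -m pendant '{"translation":[[0.2,-0.2,0.3],[0.2,-0.2,0.7],[0.2,-0.2,1],[0.2,-0.2,1],[0.2,-0.2,1],[0.2,-0.2,1]],"yaw":[0.0965,0.0965,0.0965,0.0965,0.0965,0.0965]}' 
python3 - <<'E'
from h import *
s=status.read_state();print(s['time_s'],s['ee_pos'],s['ee_rot'],s['q'])
cap('wrist','d.png')
E
```

```text
time_s: 2.25
ee_pos: [0.3746, -0.2034, 0.125]
ee_rot: [0.999, -0.04, 0.001, 0.001]
force: [-0.3, 0.8, -0.6]
width: 1.002
grasp_force: 0.0
2.25 [ 0.37461964 -0.20339612  0.12503263] [ 9.99178494e-01 -4.04902203e-02  1.44528260e-03  8.89018471e-04] [-5.77211479e-01 -3.92335313e-01  1.83919420e+00 -5.04236219e-05
  1.69134050e+00  1.07458140e+00]
```

View pics/d.png

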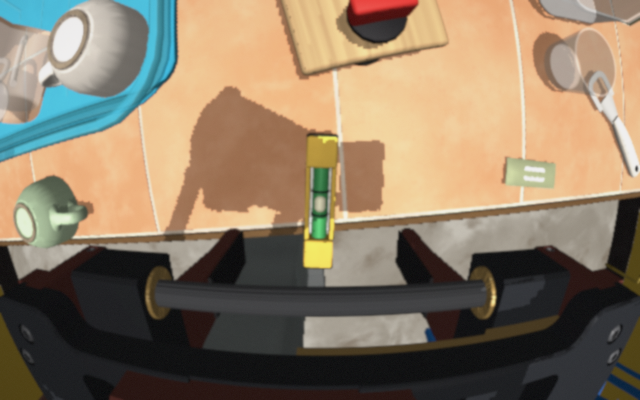

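The level spans (322,135) to (318,268), centred between the fingers and aligned with the tool, so I can descend and grip.

```bash
python3 -m pendant '{"translation":[[0,0,0.4],[0,0,0.8],[0,0,0.9],[0,0,0.9]],"yaw":[0,0,0,0]}' 
python3 -m pendant '{"translation":[[0,0,0.15],[0,0,0.27],[0,0,0.27],[0,0,0.27]],"yaw":[0,0,0,0]}' 
python3 -m pendant '{"translation":[[0,0,0],[0,0,0],[0,0,0],[0,0,0],[0,0,0],[0,0,0]],"yaw":[0,0,0,0,0,0]}' 0 25
```

```text
time_s: 2.7
ee_pos: [0.3735, -0.2022, 0.0325]
ee_rot: [0.999, -0.04, -0.001, -0.0]
force: [0.6, 0.6, -0.4]
width: 0.999
grasp_force: 0.0
time_s: 3.1
ee_pos: [0.374, -0.2024, 0.0058]
ee_rot: [0.999, -0.04, -0.0, -0.0]
force: [0.6, 0.2, 0.5]
width: 1.001
grasp_force: 0.0
time_s: 3.7
ee_pos: [0.374, -0.2024, 0.0057]
ee_rot: [0.999, -0.04, 0.0, 0.0]
force: [-0.4, -0.1, -0.5]
width: 0.493
grasp_force: 0.0
```

```bash
python3 -m pendant '{"translation":[[0,0,0],[0,0,0],[0,0,0],[0,0,0],[0,0,0],[0,0,0]],"yaw":[0,0,0,0,0,0]}'
python3 -m pendant '{"translation":[[0,0,-0.2],[0,0,-0.5],[0,0,-0.8],[0,0,-1],[0,0,-1]],"yaw":[0,0,0,0,0]}' 
python3 -m pendant '{"translation":[[0,0,-0.4],[0,0,-0.8],[0,0,-0.8],[0,0,-0.8]],"yaw":[-0.03,-0.07,-0.07,-0.07]}'
python3 - <<'E'
from h import *
s=status.read_state();print(s['time_s'],s['ee_pos'],s['ee_rot'],s['q'],tool(s,[.640,-.234,s['ee_pos'][2]]))
cap('wrist','e.png')
E
```

```text
time_s: 4.3
ee_pos: [0.374, -0.2024, 0.0056]
ee_rot: [0.999, -0.04, -0.0, 0.0]
force: [0.5, -0.7, 0.7]
width: 0.297
grasp_force: 24.7
time_s: 4.8
ee_pos: [0.3753, -0.2032, 0.1086]
ee_rot: [0.999, -0.04, 0.002, 0.001]
force: [0.2, 0.1, -1.3]
width: 0.295
grasp_force: 24.7
time_s: 5.2
ee_pos: [0.374, -0.2024, 0.1846]
ee_rot: [0.998, 0.069, -0.0, -0.0]
force: [-0.3, 0.5, -2.2]
width: 0.295
grasp_force: 24.7
5.2 [ 0.37401447 -0.20239248  0.18464596] [ 9.97608703e-01  6.91145536e-02 -1.70089843e-04 -1.61434934e-04] [-5.76091648e-01 -3.90589808e-01  1.73266685e+00  5.48009078e-05
  1.79998157e+00  8.56377719e-01] [ 2.59085747e+00  6.79845595e-01 -1.05639547e-03]
```

View pics/e.png

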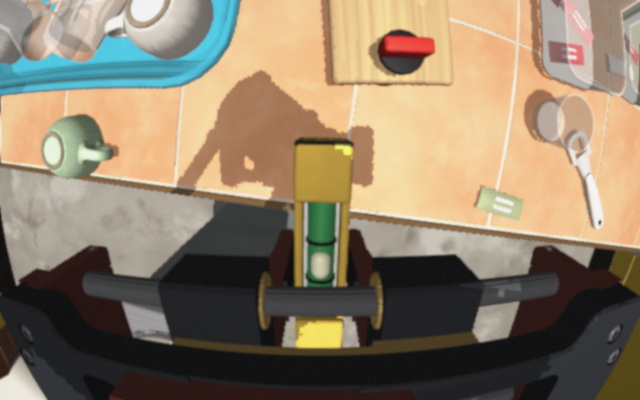

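The level is held, with its far end at (323,143), and the bubble is visible. The board is ahead, and its edges run parallel to the tool.

```bash
python3 -m pendant '{"translation":[[0.4,0.1,0],[0.8,0.2,0],[1,0.3,0],[1,0.3,0]],"yaw":[0,0,0,0]}'
python3 -m pendant '{"translation":[[0.4,0.1,0],[0.8,0.2,0],[1,0.3,0],[1,0.3,0]],"yaw":[0,0,0,0]}' 
python3 -m pendant '{"translation":[[0.3,0.04,0],[0.6,0.08,0],[0.6,0.08,0],[0.6,0.08,0],[0.6,0.08,0]],"yaw":[0,0,0,0,0]}'
python3 - <<'E'
from h import *
s=status.read_state();print(s['time_s'],s['ee_pos'],s['ee_rot'],s['force'],tool(s,[.640,-.234,s['ee_pos'][2]]))
a=cap('wrist');b=cap('top')[110:270,230:430]
b=cv2.resize(b,None,fx=2.5,fy=2.5,interpolation=cv2.INTER_CUBIC)
w=np.zeros((400,800,3),np.uint8);w=np.hstack([cv2.resize(a,(480,300)),b[:300,:320]])
cv2.imwrite('pics/fw.png',a[:,:,::-1]);cv2.imwrite('pics/f.png',w[:,:,::-1])
E
```

```text
time_s: 5.65
ee_pos: [0.4778, -0.2178, 0.1811]
ee_rot: [0.998, 0.07, -0.003, -0.002]
force: [-0.8, 1.4, -1.2]
width: 0.299
grasp_force: 24.7
time_s: 6.05
ee_pos: [0.5805, -0.2338, 0.1816]
ee_rot: [0.998, 0.07, -0.002, -0.001]
force: [-0.5, 0.4, -2.6]
width: 0.301
grasp_force: 24.7
time_s: 6.55
ee_pos: [0.6395, -0.2336, 0.1856]
ee_rot: [0.998, 0.069, -0.0, -0.0]
force: [-0.1, -0.8, -0.9]
width: 0.298
grasp_force: 24.7
6.55 [ 0.63948864 -0.23363512  0.18563693] [ 9.97591906e-01  6.93552671e-02 -4.78649407e-04 -7.78074569e-05] [-0.10426676 -0.78077807 -0.92258717] [ 4.55950157e-03  4.32134177e-03 -5.26284346e-06]
```

View pics/fw.png

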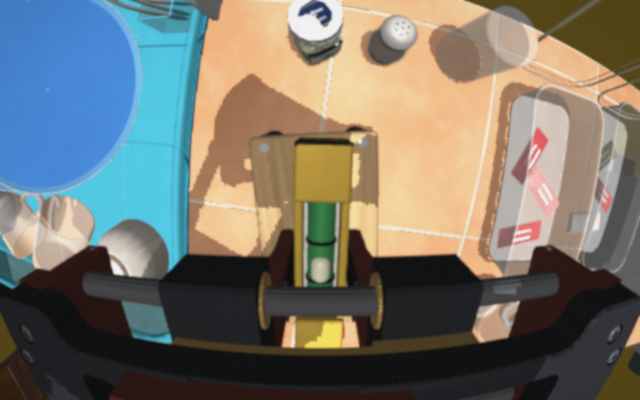

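The board's rear corners are at about (250,139) and (378,131), and the held level sits above the board.

```bash
python3 - <<'E'
from h import *
s=status.read_state()
p=onz('wrist',250,139,.067,s)[:2];q=onz('wrist',378,131,.067,s)[:2];l=onz('wrist',257,230,.065,s)[:2];r=onz('wrist',377,230,.065,s)[:2]
print(p,q,l,r,np.linalg.norm(p-q));d=q-p;print(np.arctan2(d[0],-d[1]),[np.arctan2(*(a-b)[::-1]) for a,b in((p,l),(q,r))])
a=np.arctan2(d[0],-d[1])
for a in (a,.138):
  sp=(p+q)/2-.068*np.array([np.cos(a),np.sin(a)]);print('spot',sp, (s['ee_pos'][:2]-sp)@np.array([[np.cos(a),-np.sin(a)],[np.sin(a),np.cos(a)]]))
E
```

```text
[ 0.68502784 -0.16329954] [ 0.70835131 -0.27877898] [ 0.59714623 -0.17793957] [ 0.61361523 -0.29520805] 0.11781122061293539
0.19928978023794383 [np.float64(0.16507214616118787), np.float64(0.17171166012125916)]
spot [ 0.63003547 -0.23450144] [ 0.00977355 -0.00120645]
spot [ 0.62933605 -0.2303935 ] [ 0.00995677 -0.00477064]
```

```bash
python3 -m pendant '{"translation":[[-0.03,0,0.3],[-0.05,0,0.6],[-0.05,0,0.9],[-0.05,0,1],[-0.05,0,1],[-0.05,0,1]],"yaw":[-0.01,-0.01,-0.01,-0.01,-0.01,-0.01]}'
python3 -m pendant '{"translation":[[0,0,0.04],[0,0,0.07],[0,0,0.1],[0,0,0.1]],"yaw":[0,0,0,0]}'
```

```text
time_s: 7.25
ee_pos: [0.6364, -0.2346, 0.0877]
ee_rot: [0.996, 0.085, 0.001, 0.001]
force: [-0.4, -0.0, -1.8]
width: 0.296
grasp_force: 24.7
time_s: 7.65
ee_pos: [0.6358, -0.2341, 0.0752]
ee_rot: [0.996, 0.085, -0.0, -0.0]
force: [0.0, -0.3, -2.5]
width: 0.295
grasp_force: 24.7
```

```bash
python3 -m pendant '{"translation":[[0,0,0.015],[0,0,0.015],[0,0,0.015]],"yaw":[0,0,0]}'
python3 -m pendant '{"translation":[[0,0,0.015],[0,0,0.015],[0,0,0.015]],"yaw":[0,0,0]}'
```

```text
time_s: 7.95
ee_pos: [0.6359, -0.2343, 0.0741]
ee_rot: [0.996, 0.085, -0.0, -0.0]
force: [-0.1, -0.7, -2.7]
width: 0.3
grasp_force: 24.7
time_s: 8.25
ee_pos: [0.6359, -0.2343, 0.0726]
ee_rot: [0.996, 0.085, -0.0, -0.0]
force: [-0.1, -0.5, -2.3]
width: 0.294
grasp_force: 24.7
```

```bash
python3 -m pendant '{"translation":[[0,0,0.015],[0,0,0.015],[0,0,0.015]],"yaw":[0,0,0]}'
python3 -m pendant '{"translation":[[0,0,0.015],[0,0,0.015],[0,0,0.015]],"yaw":[0,0,0]}'
```

```text
time_s: 8.55
ee_pos: [0.6361, -0.2345, 0.0716]
ee_rot: [0.996, 0.085, 0.0, 0.0]
force: [0.1, -1.1, -0.5]
width: 0.298
grasp_force: 24.8
time_s: 8.85
ee_pos: [0.6362, -0.235, 0.0706]
ee_rot: [0.996, 0.085, 0.001, 0.001]
force: [-1.9, -3.0, 4.9]
width: 0.293
grasp_force: 25.0
```

```bash
python3 -m pendant '{"translation":[[0,0,0],[0,0,0],[0,0,0],[0,0,0],[0,0,0]],"yaw":[0,0,0,0,0]}' 0.6
python3 -m pendant '{"translation":[[0,0,-0.2],[0,0,-0.5],[0,0,-0.9],[0,0,-1],[0,0,-1]],"yaw":[0,0,0,0,0]}' 
python3 -m pendant '{"translation":[[-0.3,0,0],[-0.7,0,0],[-1,0,0],[-1,0,0],[-1,0,0]],"yaw":[0,0,0,0,0]}' 
python3 - <<'E'
from h import *
s=status.read_state();print(s['time_s'],s['ee_pos'],s['ee_rot'],s['q'])
cap('wrist','g.png')
E
```

```text
time_s: 9.35
ee_pos: [0.6359, -0.234, 0.0693]
ee_rot: [0.996, 0.086, -0.0, -0.0]
force: [0.3, -0.4, -0.0]
width: 0.598
grasp_force: 0.0
time_s: 9.85
ee_pos: [0.637, -0.2346, 0.1726]
ee_rot: [0.996, 0.085, 0.002, 0.001]
force: [-0.3, 0.2, -0.5]
width: 0.603
grasp_force: 0.0
time_s: 10.35
ee_pos: [0.5369, -0.2511, 0.1679]
ee_rot: [0.996, 0.085, -0.001, -0.001]
force: [1.6, -0.6, 0.3]
width: 0.596
grasp_force: 0.0
10.35 [ 0.53688966 -0.25110093  0.16790932] [ 9.96379900e-01  8.50064563e-02 -7.15914366e-04 -6.95546391e-04] [-4.95090609e-01  6.89887963e-02  1.35059055e+00  3.83013483e-04
  1.72397339e+00  9.05545365e-01]
```

View pics/g.png

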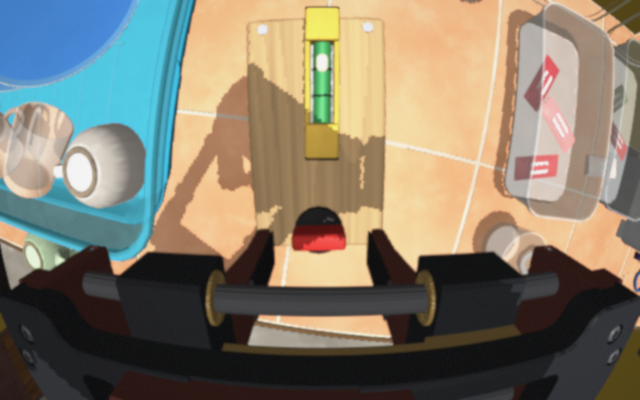

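The level lies on the board behind the knob. The vial spans (321,41) to (321,123), the bubble is at (321,62) towards the rear, and the knob bar is at about (320,237).

```bash
python3 - <<'E'
from h import *
s=status.read_state()
for n,u,v,z in [('bub',321,62,.1),('ring1',321,69,.1),('ring2',321,95,.1),('end1',322,9,.1),('end2',321,157,.1),('vial1',321,41,.1),('vial2',321,123,.1),('bl',293,236,.112),('br',346,236,.112),('bm',320,236,.112)]:
    p=onz('wrist',u,v,z,s);print(n,p,tool(s,p)/10)
im=cv2.imread('pics/g.png');h=cv2.cvtColor(im,cv2.COLOR_BGR2HSV)
m=cv2.inRange(h,(0,180,150),(8,255,255))|cv2.inRange(h,(172,180,150),(180,255,255));m[:200]=0;m[260:]=0;m[:,:280]=0;m[:,360:]=0
ys,xs=np.nonzero(m);print(xs.min(),xs.max(),ys.min(),ys.max(),np.percentile(ys,[10,50,90]))
print(im[40:125:2,321].tolist())
E
```

```text
bub [ 0.65008762 -0.23310417  0.1       ] [0.11402843 0.00160911 0.06806946]
ring1 [ 0.64475552 -0.23402705  0.1       ] [0.10861706 0.0016118  0.0680747 ]
ring2 [ 0.62527851 -0.2373999   0.1       ] [0.08885017 0.0016234  0.06809385]
end1 [ 0.69264079 -0.2265064   0.1       ] [0.15708375 0.00234373 0.06802677]
end2 [ 0.57953466 -0.24533273  0.1       ] [0.04242361 0.0016618  0.06813882]
vial1 [ 0.66640152 -0.23028181  0.1       ] [0.13058466 0.00160209 0.06805341]
vial2 [ 0.60463104 -0.24097856  0.1       ] [0.06789488 0.00163877 0.06811415]
bl [ 0.51850299 -0.23438806  0.112     ] [-0.01586954 -0.01951738  0.05622235]
br [ 0.52536508 -0.27393903  0.112     ] [-0.01583321  0.02062442  0.0561711 ]
bm [ 0.52206462 -0.25452907  0.112     ] [-0.01578484  0.00093592  0.05619617]
294 344 234 250 [237. 244. 248.]
[[61, 133, 144], [112, 187, 101], [134, 217, 109], [134, 218, 109], [135, 219, 110], [137, 219, 111], [145, 220, 132], [207, 235, 226], [238, 243, 244], [244, 244, 245], [244, 244, 245], [244, 244, 245], [244, 244, 245], [243, 244, 245], [238, 244, 245], [214, 237, 234], [155, 222, 152], [141, 223, 116], [142, 224, 116], [142, 223, 116], [142, 224, 116], [143, 224, 117], [144, 225, 118], [144, 225, 118], [144, 225, 118], [145, 225, 119], [145, 225, 119], [115, 171, 99], [116, 173, 99], [144, 224, 119], [147, 227, 121], [147, 227, 121], [148, 228, 122], [149, 228, 123], [149, 229, 123], [148, 228, 122], [150, 229, 124], [149, 228, 123], [149, 229, 123], [135, 213, 111], [109, 176, 89], [79, 134, 78], [53, 122, 142]]
```

```bash
python3 -m pendant '{"translation":[[-0.21,-0.02,0],[-0.21,-0.02,0],[-0.21,-0.02,0],[-0.21,-0.02,0],[-0.21,-0.02,0],[-0.21,-0.02,0],[-0.21,-0.02,0],[-0.21,-0.02,0],[-0.21,-0.02,0],[-0.21,-0.02,0],[-0.21,-0.02,0],[-0.21,-0.02,0],[-0.21,-0.02,0]],"yaw":[-0.5,-0.5,-0.5,-0.5,-0.5,-0.5,-0.5,-0.5,-0.5,-0.5,-0.5,-0.5,-0.5]}' 0.45
python3 - <<'E'
from h import *
s=status.read_state();print(s['time_s'],s['ee_pos'],s['ee_rot'],s['q'])
cap('wrist','h.png')
E
```

```text
time_s: 11.7
ee_pos: [0.517, -0.2526, 0.1689]
ee_rot: [0.645, 0.764, -0.0, -0.0]
force: [0.1, 0.3, -0.5]
width: 0.453
grasp_force: 0.0
11.7 [ 0.51701464 -0.25255279  0.16894073] [ 6.44650403e-01  7.64477385e-01 -2.89662405e-06 -4.31380392e-04] [-5.13609188e-01  2.13678628e-02  1.39780442e+00  1.56484115e-04
  1.72326917e+00 -6.83249870e-01]
```

View pics/h.png

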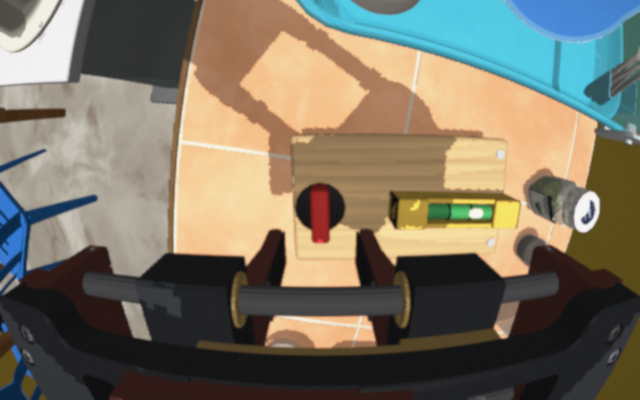

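The knob bar runs upright from (319,185) to (320,243), midway between the fingers. The level is clear to the right, with the bubble at (475,212), off the middle of the vial.

```bash
python3 -m pendant '{"translation":[[0,0,0.3],[0,0,0.6],[0,0,0.75],[0,0,0.77],[0,0,0.77]],"yaw":[0,0,0,0,0]}'
python3 -m pendant '{"translation":[[0,0,0],[0,0,0],[0,0,0],[0,0,0],[0,0,0],[0,0,0],[0,0,0]],"yaw":[0,0,0,0,0,0,0]}' 0 20
python3 - <<'E'
from h import *
s=status.read_state();print(s['moment'])
cap('wrist','i.png')
E
```

```text
time_s: 12.25
ee_pos: [0.5165, -0.2529, 0.093]
ee_rot: [0.644, 0.765, 0.0, 0.0]
force: [-0.3, -0.1, 0.1]
width: 0.451
grasp_force: 0.0
time_s: 12.95
ee_pos: [0.5167, -0.2531, 0.0936]
ee_rot: [0.644, 0.765, 0.0, 0.001]
force: [0.0, -0.3, 5.1]
width: 0.16
grasp_force: 19.9
[ 0.03262939 -0.0487939   0.12858087]
```

```bash
python3 -m pendant '{"translation":[[0,0,0],[0,0,0],[0,0,0],[0,0,0],[0,0,0],[0,0,0],[0,0,0],[0,0,0],[0,0,0],[0,0,0],[0,0,0],[0,0,0]],"yaw":[0.04,0.08,0.12,0.16,0.2,0.24,0.28,0.32,0.32,0.32,0.32,0.32]}'
python3 -m pendant '{"translation":[[0,0,0],[0,0,0],[0,0,0],[0,0,0],[0,0,0],[0,0,0],[0,0,0],[0,0,0],[0,0,0],[0,0,0],[0,0,0],[0,0,0]],"yaw":[0,0,0,0,0,0,0,0,0,0,0,0]}'
python3 - <<'E'
from h import *
s=status.read_state();print(s['moment'],s['q'])
cap('wrist','j.png')
E
```

```text
time_s: 14.2
ee_pos: [0.5166, -0.2531, 0.0935]
ee_rot: [0.933, 0.36, 0.0, 0.0]
force: [-0.4, 0.6, 5.4]
width: 0.158
grasp_force: 20.0
time_s: 15.4
ee_pos: [0.5166, -0.2531, 0.0935]
ee_rot: [0.933, 0.36, 0.0, 0.0]
force: [-0.3, -0.3, 6.1]
width: 0.159
grasp_force: 20.0
[-0.07210232  0.15111882 -0.08314048] [-5.14653617e-01  3.66830864e-02  1.51581907e+00 -7.05667327e-05
  1.58789520e+00  3.20056886e-01]
```

View pics/j.png

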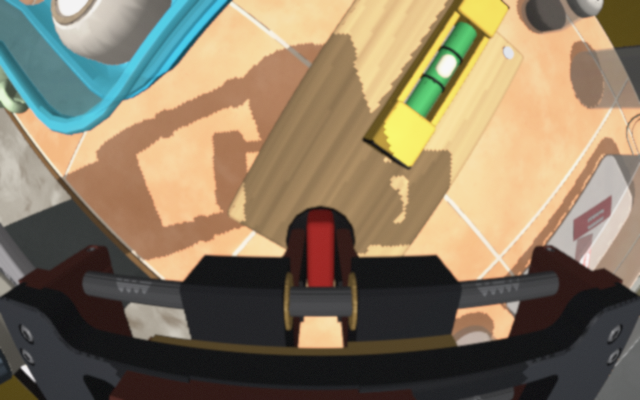

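The level is on the board at the upper right, and the bubble at about (448,66) is between the rings. I'll measure it along the vial.

```bash
cat >> h.py <<'E'
def vial(im,st,roi):
    h=cv2.cvtColor(im,cv2.COLOR_RGB2HSV);x0,y0,x1,y1=roi
    k=np.zeros(h.shape[:2],np.uint8);k[y0:y1,x0:x1]=255
    g=cv2.inRange(h,(40,110,60),(85,255,255))&k
    g=cv2.morphologyEx(g,cv2.MORPH_OPEN,np.ones((3,3)))
    ys,xs=np.nonzero(g);P=np.array([onz('wrist',u,v,.1,st)[:2] for u,v in zip(xs,ys)])
    hull=cv2.convexHull(np.stack([xs,ys],1).astype(np.int32));f=np.zeros_like(g);cv2.fillConvexPoly(f,hull,255)
    b=cv2.inRange(h,(0,0,160),(180,90,255))&f
    n,l,stt,ct=cv2.connectedComponentsWithStats(b);i=1+np.argmax(stt[1:,4])
    ys,xs=np.nonzero(l==i);B=np.array([onz('wrist',u,v,.1,st)[:2] for u,v in zip(xs,ys)])
    (c,sz,a)=cv2.minAreaRect((P*1000).astype(np.float32))
    bx=cv2.boxPoints((c,sz,a));e=bx[1]-bx[0];e2=bx[2]-bx[1];d=e if np.hypot(*e)>np.hypot(*e2) else e2
    d=d/np.hypot(*d);d=d*np.sign(d[0])
    t=B*1000@d; return dict(off=(t.min()+t.max())/2-np.array(c)@d,bl=np.ptp(t),c=c,sz=sz,yaw=np.arctan2(d[1],d[0]),px=ct[i])
E
python3 - <<'E'
from h import *
s=status.read_state();im=cv2.imread('pics/j.png')[:,:,::-1].copy()
print(vial(im,s,(395,10,485,125)))
for u,v in [(365,137),(409,167)]: print(onz('wrist',u,v,.1,s))
E
```

```text
{'off': np.float64(0.41792921902947455), 'bl': np.float64(14.78771701106973), 'c': (635.7974853515625, -233.81178283691406), 'sz': (61.84834289550781, 13.314346313476562), 'yaw': np.float32(0.16900879), 'px': array([445.96419437,  65.52941176])}
[ 0.57687282 -0.22941892  0.1       ]
[ 0.58176662 -0.25718645  0.1       ]
```

```bash
python3 -m pendant '{"translation":[[0,0,0],[0,0,0],[0,0,0],[0,0,0]],"yaw":[0,0,0,0]}' 0.45
python3 -m pendant '{"translation":[[0,0,-0.2],[0,0,-0.5],[0,0,-0.8],[0,0,-0.8]],"yaw":[0,0,0,0]}'
python3 -m pendant '{"translation":[[0,0,0],[0,0,0],[0,0,0],[0,0,0],[0,0,0],[0,0,0],[0,0,0],[0,0,0],[0,0,0],[0,0,0]],"yaw":[0.181,0.181,0.181,0.181,0.181,0.181,0.181,0.181,0.181,0.181]}' 0
python3 - <<'E'
from h import *
s=status.read_state();im=cap('wrist','k.png');print(s['ee_pos'],s['ee_rot'])
print(vial(im,s,(295,20,350,140)))
print(tool(s,[.6813,-.2263,.11]))
E
```

```text
time_s: 15.85
ee_pos: [0.5161, -0.2527, 0.0921]
ee_rot: [0.933, 0.36, -0.0, -0.0]
force: [0.2, 1.1, -0.7]
width: 0.443
grasp_force: 0.0
time_s: 16.25
ee_pos: [0.518, -0.2538, 0.1779]
ee_rot: [0.933, 0.36, 0.003, 0.003]
force: [0.8, -0.3, 1.5]
width: 0.453
grasp_force: 0.0
time_s: 17.25
ee_pos: [0.5164, -0.2529, 0.1726]
ee_rot: [0.996, 0.084, 0.0, -0.0]
force: [-0.3, -0.0, -0.4]
width: 0.002
grasp_force: 0.0
[ 0.51636968 -0.25287026  0.17263263] [ 9.96460667e-01  8.40603230e-02  2.01468739e-05 -3.23478246e-06]
{'off': np.float64(1.6670954832112557), 'bl': np.float64(15.245665858969232), 'c': (635.3236083984375, -235.8544921875), 'sz': (58.624916076660156, 10.534919738769531), 'yaw': np.float32(0.16706769), 'px': array([323.24215247,  53.60986547])}
[1.6704813  0.01435487 0.62639423]
```

```bash
python3 -m pendant '{"translation":[[0.3,0,0],[0.7,0,0],[1,0,0],[1,0,0]],"yaw":[0,0,0,0]}'
python3 -m pendant '{"translation":[[0.3,0.01,0],[0.67,0.01,0],[0.67,0.01,0.3],[0.67,0.01,0.5],[0.67,0.01,0.5],[0.67,0.01,0.5]],"yaw":[0,0,0,0,0,0]}'
python3 - <<'E'
from h import *
s=status.read_state();im=cap('wrist','l.png');print(s['ee_pos'],s['ee_rot'])
a=cap('side')[160:260,270:400];cv2.imwrite('pics/l2.png',np.vstack([cv2.resize(a,(520,400),interpolation=cv2.INTER_CUBIC),im[200:390,60:580]])[:,:,::-1])
E
```

```text
time_s: 17.7
ee_pos: [0.6171, -0.2349, 0.1706]
ee_rot: [0.996, 0.085, -0.001, -0.001]
force: [-0.8, 0.2, -0.6]
width: 0.003
grasp_force: 0.0
time_s: 18.3
ee_pos: [0.6805, -0.2262, 0.123]
ee_rot: [0.996, 0.084, -0.0, -0.0]
force: [-0.1, -0.2, 0.2]
width: 0.005
grasp_force: 0.0
[ 0.68048714 -0.22623256  0.1229948 ] [ 9.96494515e-01  8.36573970e-02 -3.41745950e-04 -7.24382306e-05]
```

View pics/l2.png

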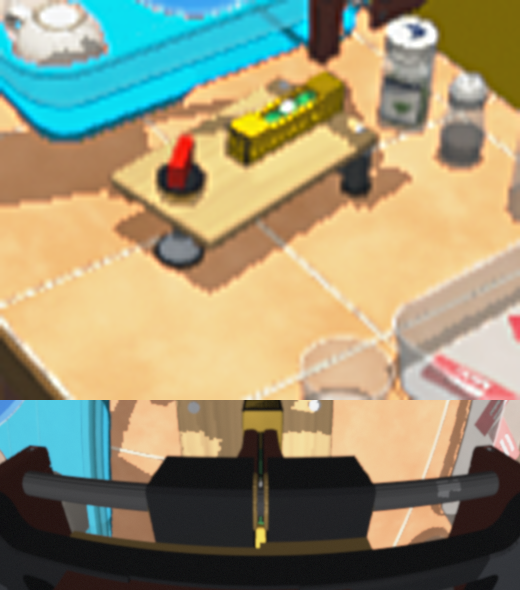

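The side view shows the bubble centred near (287,107) and the fingertips at (325,40), above the rear end of the level. I'll descend slowly onto it.

```bash
python3 -m pendant '{"translation":[[0,0,0.1],[0,0,0.17],[0,0,0.19],[0,0,0.19]],"yaw":[0,0,0,0]}'
python3 -m pendant '{"translation":[[0,0,0.015],[0,0,0.015],[0,0,0.015]],"yaw":[0,0,0]}'
python3 -m pendant '{"translation":[[0,0,0.015],[0,0,0.015],[0,0,0.015]],"yaw":[0,0,0]}'
```

```text
time_s: 18.8
ee_pos: [0.6807, -0.2258, 0.1027]
ee_rot: [0.996, 0.084, -0.001, -0.0]
force: [0.2, -0.5, 0.7]
width: 0.004
grasp_force: 0.0
time_s: 19.1
ee_pos: [0.6813, -0.226, 0.1024]
ee_rot: [0.996, 0.084, 0.0, 0.0]
force: [0.2, -0.1, 0.2]
width: 0.004
grasp_force: 0.0
time_s: 19.4
ee_pos: [0.6812, -0.226, 0.1006]
ee_rot: [0.996, 0.084, -0.0, -0.0]
force: [-0.8, -0.1, -0.3]
width: 0.007
grasp_force: 0.0
```

```bash
python3 -m pendant '{"translation":[[0,0,0.015],[0,0,0.015],[0,0,0.015]],"yaw":[0,0,0]}'
python3 -m pendant '{"translation":[[0,0,0.01],[0,0,0.01],[0,0,0.01]],"yaw":[0,0,0]}'
```

```text
time_s: 19.7
ee_pos: [0.6813, -0.226, 0.1004]
ee_rot: [0.996, 0.084, 0.0, 0.0]
force: [-2.4, 0.5, 5.5]
width: 0.005
grasp_force: 2.7
time_s: 20.0
ee_pos: [0.6813, -0.226, 0.1003]
ee_rot: [0.996, 0.084, 0.001, 0.0]
force: [-3.9, 2.3, 8.8]
width: 0.007
grasp_force: 4.2
```

```bash
python3 -m pendant '{"translation":[[0,0,0.005],[0,0,0.005],[0,0,0.005],[0,0,0.005],[0,0,0.005],[0,0,0.005],[0,0,0.005],[0,0,0.005],[0,0,0.005],[0,0,0.005],[0,0,0.005],[0,0,0.005],[0,0,0.005],[0,0,0.005],[0,0,0.005]],"yaw":[0,0,0,0,0,0,0,0,0,0,0,0,0,0,0]}'
python3 - <<'E'
from h import *
a=cap('side')[160:260,270:400]
a=cv2.resize(a,(520,400),interpolation=cv2.INTER_CUBIC);b=cv2.imread('pics/l2.png')[:400,:,::-1]
def cen(x):
    c=x[80:135,255:325].astype(float);w=np.clip(c.min(2)-120,0,None);v,u=np.mgrid[80:135,255:325];return (u*w).sum()/w.sum()/4,(v*w).sum()/w.sum()/4
print(cen(b),cen(a))
cv2.imwrite('pics/m.png',np.hstack([cv2.resize(b[60:180,200:400],(400,240)),cv2.resize(a[60:180,200:400],(400,240))])[:,:,::-1])
E
```

```text
time_s: 21.5
ee_pos: [0.6813, -0.226, 0.1003]
ee_rot: [0.996, 0.084, 0.001, 0.0]
force: [-5.0, 1.4, 9.8]
width: 0.007
grasp_force: 4.9
(np.float64(70.88073993961515), np.float64(26.214062007120003)) (np.float64(70.9528672523182), np.float64(26.240580771107858))
```

View pics/m.png

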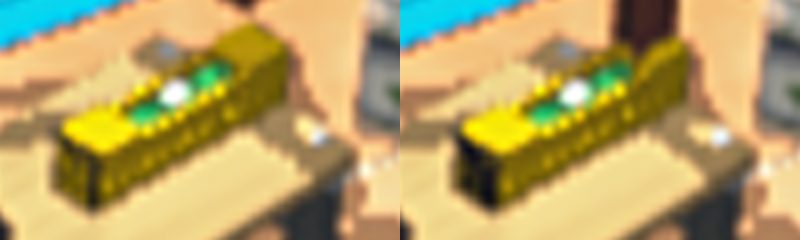

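Before and after pressing, the level lies flat in the same place and the bubble hasn't moved. The fingers are on its rear end, pressing with about 10 N.

```bash
python3 -c "
from cell import order
print(order.sign_off())"
```

```text
the job is handed in; nothing more can be done
None
```

I handed the job in with the spirit level flat on the board, the bubble about 0.4 mm from the middle when measured after turning the knob (unmoved in the side view under pressing), and the fingers pressing with about 10 N; no verdict was returned.

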